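# Put one spot plate back and present the other past the end of its ledge

## Task

Nothing is to be gripped or lifted here, only pushed with the fingertips. First push the red-banded plate, which sticks out past the left end of its ledge, back along the ledge until none of it sticks out and all of it lies on the ledge. Then push the blue-banded plate along its ledge towards the left until its whole blue band sticks out past the end while all its wells are still over the ledge; leave both plates lying flat and the other things on the bench where they are.

Things in the scene. Friction and masses are not known exactly. Their poses are not given: they have to be found in the camera images.
- plate_red: White ceramic spot plate with a red band, loose, 80 x 140 x 8 mm (x, y, z), about 0.2 kg, lying on its own ledge between the ribs with 3 mm of play on each side. Origin: centre of its underside. z up, y along its length towards the red banded end. The band takes the last 28 mm of the +y end; the twelve dark-rimmed shallow grey wells begin 54 mm from that end. At the start its red end sticks out 32 to 50 mm past the ledge's left end.
- plate_blue: White ceramic spot plate with a blue band, loose, 80 x 140 x 8 mm (x, y, z), about 0.2 kg, lying on its own ledge between the ribs with 3 mm of play on each side. Origin: centre of its underside. z up, y along its length towards the blue banded end. The band takes the last 28 mm of the +y end; the twelve dark-rimmed shallow grey wells begin 54 mm from that end. At the start it lies wholly on its ledge, its blue end 10 to 40 mm inside the ledge's left end.
- plate_red_edge (a point): Middle of the red banded end face of the red plate (4 mm above its underside); axes as the plate's.
- plate_blue_edge (a point): Middle of the blue banded end face of the blue plate (4 mm above its underside); axes as the plate's.
- ledge_red: Low brown wooden ledge on two feet, fixed to the worktop, that carries the red banded plate; 96 x 220 mm, its lane is 45 mm above the worktop. A dark rib 5 mm wide and 3 mm high runs along each long side. Origin: centre of its underside; y along its length, towards the robot's left, z up. The ends carry no stop; the end over which plates are shown is the +y (left) end, 110 mm from the origin. The two ledges look alike and may stand in either place.
- ledge_blue: Low brown wooden ledge on two feet, fixed to the worktop, that carries the blue banded plate; 96 x 220 mm, its lane is 45 mm above the worktop. A dark rib 5 mm wide and 3 mm high runs along each long side. Origin: centre of its underside; y along its length, towards the robot's left, z up. The ends carry no stop; the end over which plates are shown is the +y (left) end, 110 mm from the origin. The two ledges look alike and may stand in either place.
- ledge_red_end (a point): Middle of the left (+y) end of the red plate's ledge, at lane height; axes as the ledge's. The y of the plate's edge in this frame is its overhang.
- ledge_blue_end (a point): Middle of the left (+y) end of the blue plate's ledge, at lane height; axes as the ledge's. The y of the plate's edge in this frame is its overhang.
- pot: White sample pot with a cream lid, loose bystander, 37 mm across, 42 mm tall, origin under its centre.
- dropper: Amber dropper bottle with a black bulb, loose bystander, 34 mm across, 84 mm tall, origin under its centre.
- timer: White bench timer with a red dial, loose bystander, 62 x 62 x 38 mm, origin under its centre.
- pen: Black marker pen lying on the worktop, loose bystander, 132 x 12 x 13 mm, origin under its centre, x along its length.

How it is judged (in metres and radians):
On the way, in this order (a step that is already met when the one before it is completed fails the run):
1. the red-banded plate lies wholly on its ledge (y of plate_red_edge in the frame of ledge_red_end between -0.082 and 0.003 m and angle between plate_red's own z axis and vertical below 0.06 rad and angle between the y axis of plate_red and the y axis of ledge_red, either way round below 0.12 rad and z of plate_red in the frame of ledge_red between 0.042 and 0.048 m), for 0.2 s.
2. the blue-banded plate shows its whole band past the left end, its wells still over the ledge (y of plate_blue_edge in the frame of ledge_blue_end between 0.027 and 0.055 m and angle between plate_blue's own z axis and vertical below 0.06 rad and angle between the y axis of plate_blue and the y axis of ledge_blue, either way round below 0.12 rad and z of plate_blue in the frame of ledge_blue between 0.042 and 0.048 m), for 0.2 s.
At the end, for the whole second after the job is handed in: Red plate wholly on its ledge: banded end at most 3 mm past the left end, at most 82 mm inside it. Blue plate's banded end 27 to 55 mm past the left end. Both at rest, flat (0.06 rad, lane height within 3 mm), within 0.12 rad of the ledge's direction (all of step 1 and all of step 2 and linear speed of each of plate_red, plate_blue below 0.01 m/s); the robot touches nothing.
It fails at once if the red plate is lifted (12 mm above the lane) or tipped (0.2 rad) or off its ledge (height (world z) of plate_red above 0.057 m or angle between plate_red's own z axis and vertical above 0.2 rad or height (world z) of plate_red below 0.03 m).
It fails at once if the blue plate is lifted (12 mm above the lane) or tipped (0.2 rad) or off its ledge (height (world z) of plate_blue above 0.057 m or angle between plate_blue's own z axis and vertical above 0.2 rad or height (world z) of plate_blue below 0.03 m).
It fails at once if the blue plate's edge passes its ledge's end by more than 5 mm while the red one still sticks out more than 5 mm (y of plate_blue_edge in the frame of ledge_blue_end above 0.005 m and y of plate_red_edge in the frame of ledge_red_end above 0.005 m).
It fails at once if the pot, dropper bottle, timer or pen is moved more than 20 mm (distance of any of pot, dropper, timer, pen from where it was at the start of the episode above 0.02 m).
It also fails if it takes over 51 s, if anything falls off the work surface, if the arm or the gripper's body presses on something with over 40 N, if the wrist force passes 120 N, or if a joint passes its speed limit or range.

## Robot

A 6-joint arm with a two-finger parallel gripper is mounted at the origin on a cart in front of the work surface, level with it; the furniture and walls round the work are solid. World frame = base frame: x ahead of the robot, y to its left, z up, the work surface at z = 0. Lengths are in m, angles in degrees, forces in N, time in s.
With the tool pointing down it reaches from about 0.375 to 0.9 m from the base axis. Payload 3.1 kg.
Tool frame: the origin (TCP) lies at the very end of the fingers, on their centre line; the grasp point (between the pads) lies bot.grip_point_offset behind it (bot.grip_point_offset is the distance from the TCP to the grasp point, in m); z points along the fingers, y is the line along which they close (so a half turn about z gives the same grasp; the last joint's range is limited). The gripper opens to 87 mm and grips with 3 to 60 N. Pads are 19 mm wide; open, the fingers measure 117 mm over their backs; the gripper's body (75 mm by 190 mm) begins 51 mm behind the grasp point.
Start: joints at [-10.227, 30.224, 82.088, -0, 67.689, -10.227], TCP at [0.625, 0, 0.223] pointing down, gripper open.
Joint ranges: [-176.69, 176.69], [-43.24, 126.21], [12.49, 139.97], [-82, 262], [0, 151.66], [-163.58, 163.58]. Speed limits (degrees/s): [159.86, 159.86, 180, 180, 180, 180].

## Interface

Orientations are given as a 3x3 rotation matrix whose columns are the frame's x, y, z axes.
In Python, from rig import bot, viewer, ticket gives the robot as it stands.
- The arm moves only by the tool servo_tool, never from a script. Its argument "targets" is a list of rows, each an object with "offset": the shift along the tool's x, y, z in m, a list of three; "dr": the turn, a rotation vector about the tool's x, y, z in degrees, a list of three. In form: [{"offset": [x, y, z], "dr": [ax, ay, az]}, ...]. A call has 1 to 20 rows; each row is the pose to reach, as a shift and turn from the pose commanded when the call began, along the tool's axes at that moment; what a row does not reach only later rows make up. A row lasts 1/12 s, in which the tool goes at most 41.7 mm and 7.16 degrees, less where a joint would pass 70% of its speed; a pose out of reach is approached as far as the arm can. A call with a gripper value outside its range is refused whole. "gripper" is the gripper command: -1 is fully open, 1 is shut, values between are in proportion, set as the call begins (left out, the last holds). The fingers move at their own pace and stop on an object; the grip force is fixed at half the most. Time passes only in rows, so rows that repeat a pose let the fingers close. It gives the time, the measured TCP pose, the force, the opening and the grip force at its end, in the units of the state.
- bot.read_state(): the state, without advancing time (a new reading comes with each control period).
- viewer.capture(name): name is "scene" or "side" or "wrist"; returns a dict with "color" (384x512x3 uint8, red, green, blue), "camera_matrix" (3x3 intrinsics, pixels), "R" (3x3) and "t" (3): a world point X has camera coordinates R X + t. Camera axes: x right, y down, z forward; pixel columns grow to the right and rows downward; lengths in m; the calibration is good to about 2 mm. A picture is of the moment at which its call begins. There is no depth.
- ticket.hand_in(): hands the job in; it is judged then, once.
The state is a dict: "time_s": time; "joint_positions": joint angles; "qvel": joint speeds; "tau": joint torques, N m; "position": TCP position; "tcp_rot": TCP orientation; "force": force on the tool from outside, world axes, zero at the start; "moment": the same for the moment, N m; "opening": opening from 0.0 (shut) to 1.0 (fully open); "grasp_force": force on a finger pad.
Only numpy, scipy, OpenCV 4.12 (cv2) and the standard library are available. Lean on these libraries where they do the work, as an engineer would, in place of code of your own. Each camera call takes 0.05 s, during which the arm holds its last target. There are 200 camera calls.

## Working session

There is one attempt and no reset: what is moved stays moved. The work goes in short steps, Python scripts to look and compute and a tool call to move; the robot and the scene stay as the last step left them, time stands still between calls to the robot, and variables do not carry over. Pictures are saved under pics/ and viewed, at most 10 in all, crops included, and the job is handed in when it is done.

Besides the shell and the picture viewer there is one more tool, called after "Request:" by a JSON object that holds its "api" and its "payload", one argument or row to a line. servo_tool: Moves the arm, as the interface text tells. Its arguments: {"type":"object","properties":{"targets":{"type":"array"},"gripper":{"type":"number"}},"required":["targets"]}

```bash
mkdir -p pics; python3 - <<'E'
from rig import bot,viewer
import cv2,numpy as np,pickle
d={}
for n in("scene","side"):
    c=viewer.capture(n);d[n]=c
    cv2.imwrite(f"pics/{n}0.png",c["color"][:,:,::-1])
    print(n,(-c["R"].T@c["t"]).round(3))
pickle.dump(d,open("c0.pkl","wb"))
s=bot.read_state();print(s["time_s"],s["position"],s["tcp_rot"],s["opening"],bot.grip_point_offset)
E
```

```text
scene [-0.075  0.808  0.657]
side [ 0.015 -1.182  0.564]
0.1 [6.24349299e-01 1.60031368e-04 2.21664760e-01] [[-5.32124689e-06  9.99998211e-01 -1.89152877e-03]
 [ 9.99999939e-01  5.98402460e-06  3.50387128e-04]
 [ 3.50397820e-04 -1.89152679e-03 -9.99998150e-01]] 1.0002413197650013 0.0187
```

View pics/scene0.png

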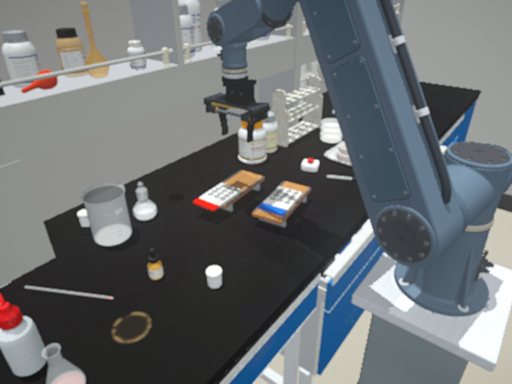

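View pics/side0.png

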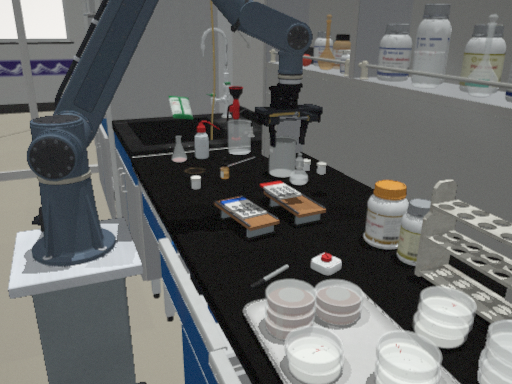

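The scene view shows the red plate at about (225,190), its red end overhanging at (208,205), and the blue plate at (283,202). The pot is at (214,276) and the dropper at (155,267), both well clear. Next I'll localise the plates and ledges.

```bash
cat > h.py <<'E'
import cv2,numpy as np
def ray(c,uv,z):
    K,R,t=map(np.array,(c["camera_matrix"],c["R"],c["t"]))
    d=(R.T@np.linalg.inv(K)@np.c_[np.reshape(uv,(-1,2)),np.ones(len(np.reshape(uv,(-1,2))))].T).T
    o=-R.T@t
    return o+d*((z-o[2])/d[:,2])[:,None]
def proj(c,P):
    p=np.array(c["R"])@P+c["t"];p=np.array(c["camera_matrix"])@p;return p[:2]/p[2]
def masks(c):
    h=cv2.cvtColor(c["color"],cv2.COLOR_RGB2HSV)
    red=(cv2.inRange(h,(0,170,110),(5,255,255))|cv2.inRange(h,(174,170,110),(180,255,255)))
    blue=cv2.inRange(h,(105,150,90),(128,255,255))
    wood=cv2.inRange(h,(6,90,60),(20,220,255))
    return dict(red=red,blue=blue,wood=wood)
def blobs(c,z=dict(red=.053,blue=.053,wood=.045),roi=((.4,-.25),(.85,.35))):
    out=[]
    for k,m in masks(c).items():
        for q in cv2.findContours(m,cv2.RETR_EXTERNAL,cv2.CHAIN_APPROX_NONE)[0]:
            q=q.reshape(-1,2)
            if len(q)<8: continue
            P=ray(c,q.astype(float),z[k])[:,:2]
            if (P.mean(0)<roi[0]).any() or (P.mean(0)>roi[1]).any(): continue
            out.append((k,q,P))
    return out
E
python3 - <<'E'
from h import *;import pickle
d=pickle.load(open("c0.pkl","rb"));ims=[]
for n,(u,v) in dict(scene=(180,150),side=(200,170)).items():
    c=d[n]
    for k,q,P in blobs(c):
        b,_,_=r=cv2.minAreaRect(P.astype(np.float32))
        print(n,k,q.mean(0).round(),"min",P.min(0).round(3),"max",P.max(0).round(3),"rect",cv2.boxPoints(r).round(3).tolist())
    ims.append(cv2.resize(c["color"][v:v+75,u:u+140,::-1],None,fx=5,fy=4*1,interpolation=cv2.INTER_CUBIC))
cv2.imwrite("pics/crop.png",np.vstack(ims))
E
```

```text
scene red [205. 204.] min [0.592 0.125] max [0.684 0.157] rect [[0.5910000205039978, 0.15299999713897705], [0.5929999947547913, 0.12399999797344208], [0.6840000152587891, 0.1289999932050705], [0.6830000281333923, 0.15800000727176666]]
scene blue [272. 209.] min [0.425 0.023] max [0.505 0.057] rect [[0.42399999499320984, 0.050999999046325684], [0.4269999861717224, 0.023000000044703484], [0.5070000290870667, 0.03200000151991844], [0.5040000081062317, 0.05999999865889549]]
scene wood [267. 216.] min [0.408 0.048] max [0.509 0.096] rect [[0.40700000524520874, 0.08699999749660492], [0.41200000047683716, 0.04500000178813934], [0.5120000243186951, 0.05700000002980232], [0.5070000290870667, 0.0989999994635582]]
scene wood [293. 210.] min [ 0.408 -0.056] max [0.428 0.053] rect [[0.40700000524520874, 0.05299999937415123], [0.4230000078678131, -0.05700000002980232], [0.42800000309944153, -0.0560000017285347], [0.4129999876022339, 0.05299999937415123]]
scene wood [308. 192.] min [ 0.432 -0.132] max [ 0.438 -0.098] rect [[0.4320000112056732, -0.09799999743700027], [0.4350000023841858, -0.13300000
[... 1545 characters left out ...]
6]]
side wood [247. 219.] min [ 0.405 -0.161] max [0.538 0.057] rect [[0.4009999930858612, 0.0560000017285347], [0.4350000023841858, -0.16699999570846558], [0.5410000085830688, -0.15000000596046448], [0.5070000290870667, 0.07199999690055847]]
side wood [294. 205.] min [ 0.584 -0.134] max [0.704 0.098] rect [[0.5809999704360962, 0.09700000286102295], [0.597000002861023, -0.13699999451637268], [0.7059999704360962, -0.12999999523162842], [0.6899999976158142, 0.10499999672174454]]
side wood [225. 173.] min [0.505 0.26 ] max [0.573 0.41 ] rect [[0.5, 0.26499998569488525], [0.5299999713897705, 0.25600001215934753], [0.5770000219345093, 0.40400001406669617], [0.5479999780654907, 0.414000004529953]]
```

View pics/crop.png

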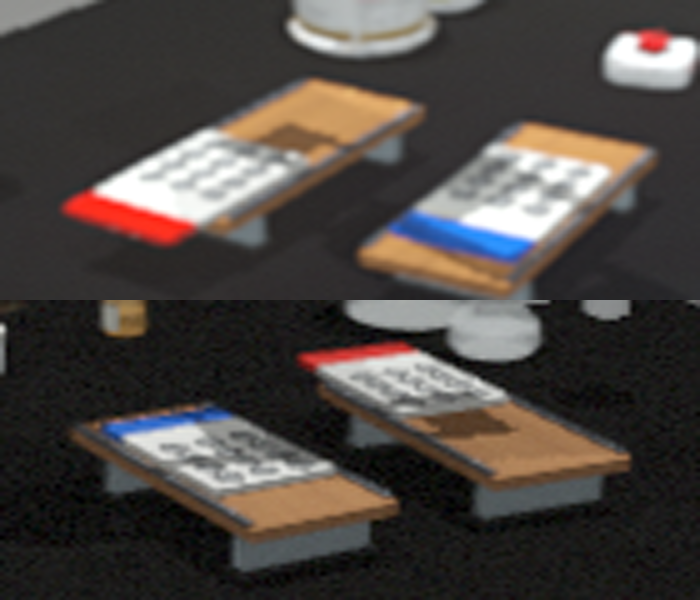

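The crop shows the red band overhanging the far ledge (x≈0.64) and the blue band about 20 mm inside its ledge end (x≈0.47). Both ledges are yawed a few degrees. I'll look with the wrist camera for sharper angles.

```bash
python3 - <<'E'
from rig import bot,viewer
from h import *;import pickle
c=viewer.capture("wrist");pickle.dump(c,open("w0.pkl","wb"))
cv2.imwrite("pics/w0.png",c["color"][:,:,::-1])
print((-c["R"].T@c["t"]).round(3),c["R"].round(2).tolist())
for k,q,P in blobs(c): print(k,q.mean(0).round(),P.min(0).round(3),P.max(0).round(3))
d=pickle.load(open("c0.pkl","rb"))["scene"]
for n,uv in dict(bottle=(252,161),flask=(145,219),beaker=(111,243),pot=(214,287),dropper=(155,278)).items(): print(n,ray(d,np.array([uv],float),0)[0].round(3))
E
```

```text
[0.625 0.067 0.384] [[1.0, 0.0, -0.0], [0.0, -0.97, 0.25], [-0.0, -0.25, -0.97]]
red [273.  45.] [0.598 0.121] [0.681 0.151]
blue [ 87. 150.] [0.425 0.02 ] [0.433 0.044]
blue [130. 144.] [0.435 0.027] [0.507 0.054]
wood [392. 291.] [ 0.8   -0.153] [ 0.807 -0.153]
wood [382. 291.] [ 0.784 -0.155] [ 0.793 -0.153]
wood [372. 291.] [ 0.771 -0.154] [ 0.781 -0.154]
wood [184. 275.] [ 0.506 -0.141] [ 0.542 -0.119]
wood [284. 202.] [ 0.606 -0.081] [0.698 0.025]
wood [323. 156.] [0.697 0.014] [0.702 0.039]
wood [174. 182.] [ 0.515 -0.053] [0.531 0.039]
wood [314. 141.] [0.689 0.034] [0.689 0.052]
wood [127. 122.] [0.412 0.046] [0.515 0.083]
wood [234.  91.] [0.594 0.095] [0.599 0.102]
wood [314.  90.] [0.685 0.09 ] [0.691 0.108]
bottle [ 0.776 -0.263  0.   ]
flask [ 0.787  0.252 -0.   ]
beaker [ 0.767  0.385 -0.   ]
pot [0.421 0.337 0.   ]
dropper [0.558 0.402 0.   ]
```

View pics/w0.png

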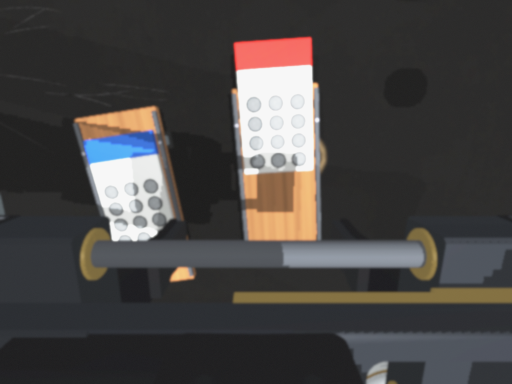

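The wrist view shows the red ledge end corners at about (233,90)/(318,84) and the red plate end at (234,43)–(312,38). The blue ledge end is at (76,122)–(158,107) and the blue plate's end at (85,147)–(154,132).

```bash
python3 - <<'E'
from h import *;import pickle
c=pickle.load(open("w0.pkl","rb"))
def seg(n,a,b,z):
    P=ray(c,np.array([a,b],float),z)[:,:2];v=P[1]-P[0]
    print(n,P.round(3).tolist(),"mid",P.mean(0).round(4),"len",np.linalg.norm(v).round(3),"ang",np.degrees(np.arctan2(v[1],v[0])).round(1))
seg("Lred end",(233,90),(318,84),.046); seg("Pred end",(234,43),(312,38),.053)
seg("Lred right side",(320,235),(318,84),.048);seg("Pred left side",(244,173),(234,43),.053);seg("pred rear",(244,174),(313,171),.053)
seg("Lblue end",(76,122),(158,107),.046); seg("Pblue end",(85,147),(154,132),.053)
seg("Lblue right",(194,275),(158,107),.046); seg("Pblue left",(112,237),(85,147),.053)
for k,q,P in blobs(c):
    if k!='wood': r=cv2.minAreaRect(P.astype(np.float32));print(k,r)
E
```

```text
Lred end [[0.596, 0.099], [0.69, 0.106]] mid [0.6431 0.1024] len 0.094 ang 3.9
Pred end [[0.599, 0.145], [0.68, 0.15]] mid [0.6394 0.1475] len 0.082 ang 3.4
Lred right side [[0.702, -0.073], [0.69, 0.105]] mid [0.6957 0.0164] len 0.178 ang 93.8
Pred left side [[0.608, 0.007], [0.599, 0.145]] mid [0.6031 0.0761] len 0.138 ang 93.7
pred rear [[0.608, 0.006], [0.688, 0.009]] mid [0.6478 0.0076] len 0.081 ang 2.6
Lblue end [[0.416, 0.065], [0.511, 0.081]] mid [0.4634 0.0728] len 0.097 ang 9.8
Pblue end [[0.426, 0.037], [0.507, 0.054]] mid [0.4663 0.0453] len 0.082 ang 11.8
Lblue right [[0.54, -0.13], [0.511, 0.081]] mid [ 0.5256 -0.0244] len 0.213 ang 97.9
Pblue left [[0.443, -0.074], [0.426, 0.037]] mid [ 0.4346 -0.0184] len 0.112 ang 98.8
red ((0.6394025683403015, 0.1361946016550064), (0.08279982954263687, 0.026861263439059258), 2.828073740005493)
blue ((0.42763227224349976, 0.03201967850327492), (0.024406081065535545, 0.006801748648285866), 81.79253387451172)
blue ((0.4715223014354706, 0.03800841420888901), (0.07008016109466553, 0.024559909477829933), 8.06303882598877)
```

Red ledge yaw is about 3.7° and the red overhang about 45 mm. Blue ledge yaw is about 8.3°, with the blue end about 27 mm inside. I'll go beyond the red end first.

Request:
{"api": "servo_tool", "payload": {
  "gripper": 0.4,
  "targets": [
    {"offset":[0.03,0.002,0],"dr":[0,0,-1]},
    {"offset":[0.07,0.005,0],"dr":[0,0,-2]},
    {"offset":[0.11,0.008,0.01],"dr":[0,0,-3]},
    {"offset":[0.15,0.012,0.03],"dr":[0,0,-3.7]},
    {"offset":[0.177,0.013,0.06],"dr":[0,0,-3.7]},
    {"offset":[0.177,0.013,0.09],"dr":[0,0,-3.7]},
    {"offset":[0.177,0.013,0.12],"dr":[0,0,-3.7]},
    {"offset":[0.177,0.013,0.12],"dr":[0,0,-3.7]},
    {"offset":[0.177,0.013,0.12],"dr":[0,0,-3.7]},
    {"offset":[0.177,0.013,0.12],"dr":[0,0,-3.7]}
  ]
}}

```text
time_s: 0.98
position: [0.6391, 0.1768, 0.1038]
tcp_rot: [[-0.064, 0.998, 0.002], [0.998, 0.064, 0.0], [0.0, 0.002, -1.0]]
force: [0.1, 0.3, -1.0]
opening: 0.343
grasp_force: 0.0
```

Request:
{"api": "servo_tool", "payload": {
  "targets": [
    {"offset":[0,0,0.025],"dr":[0,0,0]},
    {"offset":[0,0,0.045],"dr":[0,0,0]},
    {"offset":[0,0,0.054],"dr":[0,0,0]},
    {"offset":[0,0,0.054],"dr":[0,0,0]},
    {"offset":[0,0,0.054],"dr":[0,0,0]}
  ]
}}

```text
time_s: 1.4
position: [0.6391, 0.1768, 0.05]
tcp_rot: [[-0.064, 0.998, 0.002], [0.998, 0.064, 0.0], [0.0, 0.002, -1.0]]
force: [-0.4, 0.1, 0.9]
opening: 0.306
grasp_force: 0.0
```

Request:
{"api": "servo_tool", "payload": {
  "targets": [
    {"offset":[-0.005,0,0.001],"dr":[0,0,0]},
    {"offset":[-0.01,0,0.001],"dr":[0,0,0]},
    {"offset":[-0.014,0,0.001],"dr":[0,0,0]},
    {"offset":[-0.018,0,0.001],"dr":[0,0,0]},
    {"offset":[-0.021,0,0.001],"dr":[0,0,0]},
    {"offset":[-0.024,0,0.001],"dr":[0,0,0]},
    {"offset":[-0.027,0,0.001],"dr":[0,0,0]},
    {"offset":[-0.03,0,0.001],"dr":[0,0,0]},
    {"offset":[-0.033,0,0.001],"dr":[0,0,0]},
    {"offset":[-0.036,0,0.001],"dr":[0,0,0]},
    {"offset":[-0.039,0,0.001],"dr":[0,0,0]},
    {"offset":[-0.042,0,0.001],"dr":[0,0,0]},
    {"offset":[-0.045,0,0.001],"dr":[0,0,0]},
    {"offset":[-0.045,0,0.001],"dr":[0,0,0]}
  ]
}}

```text
time_s: 2.57
position: [0.6409, 0.1312, 0.0474]
tcp_rot: [[-0.064, 0.998, -0.0], [0.998, 0.064, -0.001], [-0.001, -0.0, -1.0]]
force: [0.1, 1.0, 0.5]
opening: 0.301
grasp_force: 0.3
```

```bash
cat > look.py <<'E'
from rig import viewer
from h import *
import sys
for n in ("scene","side","wrist"):
    c=viewer.capture(n);cv2.imwrite(f"pics/{sys.argv[1]}_{n}.png",c["color"][:,:,::-1])
    for k,q,P in blobs(c):
        if k!="wood":
            r=cv2.minAreaRect(P.astype(np.float32));print(n,k,q.mean(0).round(),np.round(r[0],4),np.round(r[1],4),round(r[2],1))
E
python3 look.py a
```

```text
scene red [218. 202.] [0.616 0.108] [0.0255 0.0407] 86.4
scene red [206. 198.] [0.6598 0.1118] [0.0061 0.0364] 44.2
scene blue [272. 209.] [0.4645 0.041 ] [0.0788 0.0247] 8.5
side blue [233. 200.] [0.4638 0.0428] [0.0885 0.022 ] 15.5
```

The plate is moving as expected. I'll push 40 mm more, with the tip 1.5 mm higher.

Request:
{"api": "servo_tool", "payload": {
  "targets": [
    {"offset":[-0.001,0,-0.0015],"dr":[0,0,0]},
    {"offset":[-0.004,0,-0.0015],"dr":[0,0,0]},
    {"offset":[-0.007,0,-0.0015],"dr":[0,0,0]},
    {"offset":[-0.01,0,-0.0015],"dr":[0,0,0]},
    {"offset":[-0.013,0,-0.0015],"dr":[0,0,0]},
    {"offset":[-0.016,0,-0.0015],"dr":[0,0,0]},
    {"offset":[-0.019,0,-0.0015],"dr":[0,0,0]},
    {"offset":[-0.022,0,-0.0015],"dr":[0,0,0]},
    {"offset":[-0.025,0,-0.0015],"dr":[0,0,0]},
    {"offset":[-0.028,0,-0.0015],"dr":[0,0,0]},
    {"offset":[-0.031,0,-0.0015],"dr":[0,0,0]},
    {"offset":[-0.034,0,-0.0015],"dr":[0,0,0]},
    {"offset":[-0.037,0,-0.0015],"dr":[0,0,0]},
    {"offset":[-0.04,0,-0.0015],"dr":[0,0,0]},
    {"offset":[-0.04,0,-0.0015],"dr":[0,0,0]}
  ]
}}

```text
time_s: 3.97
position: [0.6436, 0.0914, 0.0491]
tcp_rot: [[-0.064, 0.998, 0.0], [0.998, 0.064, -0.0], [-0.0, 0.0, -1.0]]
force: [0.4, 0.1, -0.3]
opening: 0.3
grasp_force: 0.0
```

Request:
{"api": "servo_tool", "payload": {
  "targets": [
    {"offset":[0.005,0,0],"dr":[0,0,0]},
    {"offset":[0.015,0,-0.005],"dr":[0,0,0]},
    {"offset":[0.02,0,-0.03],"dr":[0,0,0]},
    {"offset":[0.02,0,-0.065],"dr":[0,0,0]},
    {"offset":[0.02,0,-0.1],"dr":[0,0,0]},
    {"offset":[0.0,0,-0.14],"dr":[0,0,0]},
    {"offset":[-0.04,0,-0.16],"dr":[0,0,0]},
    {"offset":[-0.08,0,-0.17],"dr":[0,0,0]},
    {"offset":[-0.09,0,-0.17],"dr":[0,0,0]},
    {"offset":[-0.09,0,-0.17],"dr":[0,0,0]},
    {"offset":[-0.09,0,-0.17],"dr":[0,0,0]}
  ]
}}

```text
time_s: 4.88
position: [0.6489, 0.0026, 0.2191]
tcp_rot: [[-0.063, 0.998, -0.0], [0.998, 0.063, 0.001], [0.001, -0.0, -1.0]]
force: [-2.0, -0.4, -0.1]
opening: 0.299
grasp_force: 0.0
```

```bash
python3 look.py b
```

```text
scene red [220. 194.] [0.6435 0.0707] [0.0831 0.0251] 3.6
scene blue [272. 209.] [0.4648 0.0412] [0.0791 0.0271] 7.0
side red [281. 189.] [0.6427 0.0727] [0.0835 0.0167] 6.0
side blue [233. 200.] [0.4625 0.0424] [0.0906 0.022 ] 15.5
wrist blue [ 73. 142.] [0.4385 0.0326] [0.0247 0.0247] 7.8
wrist blue [119. 133.] [0.4875 0.0491] [0.0205 0.0501] 70.4
```

View pics/b_wrist.png

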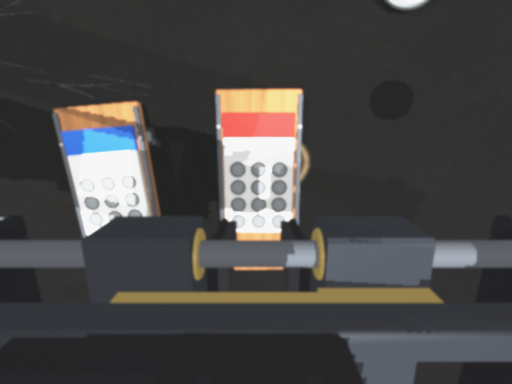

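The red plate lies wholly on its ledge: band at (258,124), inside the ledge end at row 90. Now I'll go behind the blue plate.

Request:
{"api": "servo_tool", "payload": {
  "targets": [
    {"offset":[-0.018,-0.025,0],"dr":[0,0,-1]},
    {"offset":[-0.036,-0.05,0],"dr":[0,0,-2]},
    {"offset":[-0.054,-0.076,0],"dr":[0,0,-3]},
    {"offset":[-0.072,-0.102,0],"dr":[0,0,-4.6]},
    {"offset":[-0.09,-0.127,0],"dr":[0,0,-4.6]},
    {"offset":[-0.106,-0.15,0.02],"dr":[0,0,-4.6]},
    {"offset":[-0.117,-0.166,0.05],"dr":[0,0,-4.6]},
    {"offset":[-0.117,-0.166,0.08],"dr":[0,0,-4.6]},
    {"offset":[-0.117,-0.166,0.11],"dr":[0,0,-4.6]},
    {"offset":[-0.117,-0.166,0.12],"dr":[0,0,-4.6]},
    {"offset":[-0.117,-0.166,0.12],"dr":[0,0,-4.6]},
    {"offset":[-0.117,-0.166,0.12],"dr":[0,0,-4.6]},
    {"offset":[-0.117,-0.166,0.12],"dr":[0,0,-4.6]}
  ]
}}

```text
time_s: 6.12
position: [0.4925, -0.1249, 0.1001]
tcp_rot: [[-0.146, 0.989, 0.002], [0.989, 0.146, -0.001], [-0.001, 0.002, -1.0]]
force: [0.8, 0.0, 0.5]
opening: 0.307
grasp_force: 0.0
```

```bash
python3 look.py c; python3 - <<'E'
import cv2,numpy as np
a=cv2.imread("pics/c_side.png")[165:245,200:340];b=cv2.imread("pics/c_wrist.png")
a=cv2.resize(a,(512,293));cv2.imwrite("pics/c.png",np.vstack([a,b[:300]]))
E
```

```text
scene red [220. 194.] [0.6436 0.0706] [0.0831 0.0239] 2.9
scene blue [272. 209.] [0.4645 0.041 ] [0.0788 0.0247] 8.5
side red [282. 189.] [0.6478 0.0734] [0.0727 0.0153] 3.5
side blue [233. 200.] [0.4624 0.0424] [0.0857 0.022 ] 15.5
```

View pics/c.png

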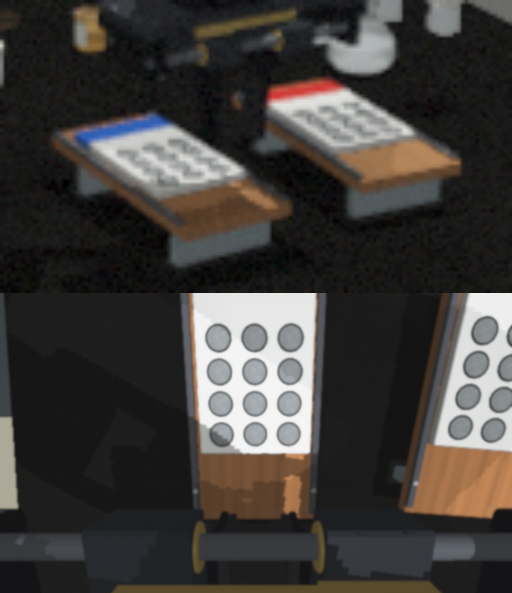

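The wrist view shows the tool centred on the blue ledge (x 187–322), with the plate's rear edge at row ~160. I'll check the tool projection against the side view, where the gripper seems oddly placed.

```bash
python3 - <<'E'
from rig import viewer,bot
from h import *
s=bot.read_state();print(s["position"],s["time_s"])
p=np.array(s["position"])
c=viewer.capture("side");print("side tcp",proj(c,p),"+10cm",proj(c,p+[0,0,.1]),"ledge rear",proj(c,np.array([.495,-.145,.045])))
cv2.imwrite("pics/d.png",c["color"][:,:,::-1])
w=viewer.capture("wrist");print("wrist tcp",proj(w,p)); print(ray(w,np.array([[200,161],[316,161]],float),.053),ray(w,np.array([[200,223],[310,223]],float),.046))
E
```

```text
[ 0.4923695  -0.12522434  0.1004994 ] 6.2667
side tcp [263.70357166 202.95721904] +10cm [264.31598003 168.13947552] ledge rear [267.16246712 224.0328123 ]
wrist tcp [258.37801178 233.74855325]
[[ 0.44471587 -0.09431954  0.053     ]
 [ 0.52875044 -0.08194572  0.053     ]] [[ 0.44823248 -0.1450567   0.046     ]
 [ 0.53528496 -0.13226935  0.046     ]]
```

View pics/d.png

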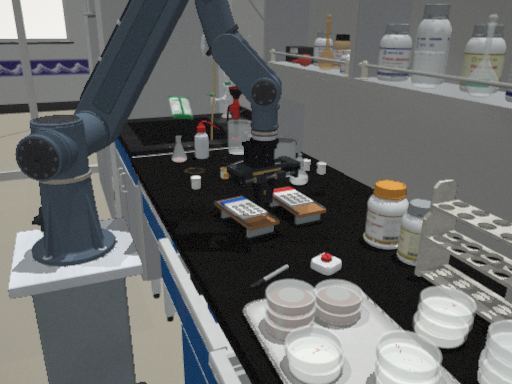

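The side view agrees: the tip projects to (264,203), over the blue ledge's rear. I'll lower it and push most of the way.

Request:
{"api": "servo_tool", "payload": {
  "targets": [
    {"offset":[0,0,0.025],"dr":[0,0,0]},
    {"offset":[0,0,0.042],"dr":[0,0,0]},
    {"offset":[0,0,0.051],"dr":[0,0,0]},
    {"offset":[0,0,0.051],"dr":[0,0,0]},
    {"offset":[0,0,0.051],"dr":[0,0,0]},
    {"offset":[0,0,0.051],"dr":[0,0,0]}
  ]
}}

```text
time_s: 6.87
position: [0.4917, -0.1254, 0.0488]
tcp_rot: [[-0.144, 0.99, 0.001], [0.99, 0.144, -0.001], [-0.001, 0.001, -1.0]]
force: [0.3, 1.0, -0.0]
opening: 0.301
grasp_force: 0.0
```

Request:
{"api": "servo_tool", "payload": {
  "targets": [
    {"offset":[0.005,0,0],"dr":[0,0,0]},
    {"offset":[0.01,0,0],"dr":[0,0,0]},
    {"offset":[0.014,0,0],"dr":[0,0,0]},
    {"offset":[0.018,0,0],"dr":[0,0,0]},
    {"offset":[0.022,0,0],"dr":[0,0,0]},
    {"offset":[0.025,0,0],"dr":[0,0,0]},
    {"offset":[0.028,0,0],"dr":[0,0,0]},
    {"offset":[0.031,0,0],"dr":[0,0,0]},
    {"offset":[0.034,0,0],"dr":[0,0,0]},
    {"offset":[0.037,0,0],"dr":[0,0,0]},
    {"offset":[0.04,0,0],"dr":[0,0,0]},
    {"offset":[0.043,0,0],"dr":[0,0,0]},
    {"offset":[0.046,0,0],"dr":[0,0,0]},
    {"offset":[0.049,0,0],"dr":[0,0,0]},
    {"offset":[0.052,0,0],"dr":[0,0,0]},
    {"offset":[0.055,0,0],"dr":[0,0,0]},
    {"offset":[0.055,0,0],"dr":[0,0,0]}
  ]
}}

```text
time_s: 8.28
position: [0.483, -0.0699, 0.048]
tcp_rot: [[-0.145, 0.989, -0.0], [0.989, 0.145, 0.001], [0.001, -0.0, -1.0]]
force: [0.1, 0.3, 0.2]
opening: 0.301
grasp_force: 0.1
```

```bash
python3 look.py e
```

```text
scene red [220. 194.] [0.6435 0.0703] [0.0831 0.0243] 3.6
scene blue [267. 213.] [0.4622 0.0699] [0.0799 0.0265] 8.0
side red [281. 189.] [0.6425 0.0746] [0.0835 0.0203] 6.0
side blue [222. 198.] [0.4343 0.0692] [0.0427 0.0267] 25.6
side blue [237. 195.] [0.4887 0.072 ] [0.0089 0.0188] 68.5
```

The blue plate has moved about 29 mm, so its end is roughly flush. I'll push 41 mm more.

Request:
{"api": "servo_tool", "payload": {
  "targets": [
    {"offset":[0.002,0,-0.0005],"dr":[0,0,0]},
    {"offset":[0.005,0,-0.0005],"dr":[0,0,0]},
    {"offset":[0.008,0,-0.0005],"dr":[0,0,0]},
    {"offset":[0.011,0,-0.0005],"dr":[0,0,0]},
    {"offset":[0.014,0,-0.0005],"dr":[0,0,0]},
    {"offset":[0.017,0,-0.0005],"dr":[0,0,0]},
    {"offset":[0.02,0,-0.0005],"dr":[0,0,0]},
    {"offset":[0.023,0,-0.0005],"dr":[0,0,0]},
    {"offset":[0.026,0,-0.0005],"dr":[0,0,0]},
    {"offset":[0.029,0,-0.0005],"dr":[0,0,0]},
    {"offset":[0.032,0,-0.0005],"dr":[0,0,0]},
    {"offset":[0.035,0,-0.0005],"dr":[0,0,0]},
    {"offset":[0.037,0,-0.0005],"dr":[0,0,0]},
    {"offset":[0.039,0,-0.0005],"dr":[0,0,0]},
    {"offset":[0.041,0,-0.0005],"dr":[0,0,0]},
    {"offset":[0.041,0,-0.0005],"dr":[0,0,0]}
  ]
}}

```text
time_s: 9.77
position: [0.4772, -0.0297, 0.0486]
tcp_rot: [[-0.144, 0.99, -0.0], [0.99, 0.144, 0.0], [0.0, -0.0, -1.0]]
force: [0.7, -0.0, 0.3]
opening: 0.301
grasp_force: 0.0
```

Request:
{"api": "servo_tool", "payload": {
  "targets": [
    {"offset":[-0.005,0,0],"dr":[0,0,0]},
    {"offset":[-0.015,0,-0.005],"dr":[0,0,0]},
    {"offset":[-0.02,0,-0.03],"dr":[0,0,0]},
    {"offset":[-0.02,0,-0.065],"dr":[0,0,0]},
    {"offset":[-0.02,0,-0.1],"dr":[0,0,0]},
    {"offset":[-0.02,0,-0.135],"dr":[0,0,0]},
    {"offset":[-0.02,0.02,-0.17],"dr":[0,0,0]},
    {"offset":[-0.02,0.05,-0.17],"dr":[0,0,0]},
    {"offset":[-0.02,0.05,-0.17],"dr":[0,0,0]},
    {"offset":[-0.02,0.05,-0.17],"dr":[0,0,0]},
    {"offset":[-0.02,0.05,-0.17],"dr":[0,0,0]}
  ]
}}

```text
time_s: 10.68
position: [0.5284, -0.0429, 0.2181]
tcp_rot: [[-0.144, 0.99, -0.002], [0.99, 0.144, 0.001], [0.001, -0.002, -1.0]]
force: [-0.1, 0.2, -0.2]
opening: 0.303
grasp_force: 0.0
```

```bash
python3 look.py f
```

```text
scene red [220. 194.] [0.6436 0.0706] [0.0831 0.0239] 2.9
scene blue [260. 221.] [0.4559 0.1114] [0.089  0.0305] 7.0
side red [281. 189.] [0.6428 0.0717] [0.0835 0.0146] 6.0
side blue [223. 192.] [0.4514 0.1148] [0.0873 0.0312] 17.1
wrist red [379.  97.] [0.6431 0.0663] [0.0811 0.0253] 3.8
wrist blue [211.  28.] [0.4567 0.1062] [0.0821 0.0268] 8.3
```

View pics/f_wrist.png

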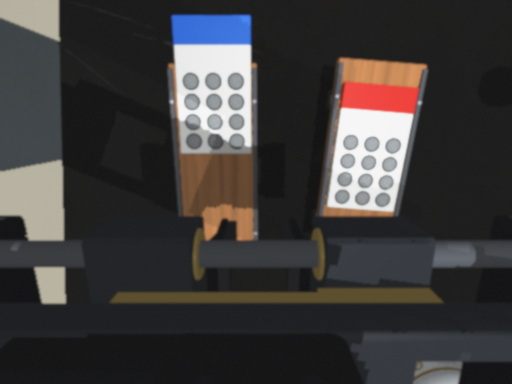

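The blue band (rows 15–44) is wholly past the ledge end at row ~65, and the wells start at row ~72. I'll check the overhang in numbers.

```bash
python3 - <<'E'
from rig import viewer
from h import *
c=viewer.capture("wrist");u=np.array([-.144,.99,0])
f=lambda p,z:(ray(c,np.array(p,float),z)@u).round(4)
a=f([[172,15],[251,15]],.053);w=f([[191,73]],.053);l=f([[169,65],[257,65]],.046);print(a,w,l,a.mean()-l.mean(),l.mean()-w)
E
```

```text
[0.0519 0.0519] [-0.003] [0.0061 0.0061] 0.0458 [0.0091]
```

```bash
python3 -c "from rig import ticket;print(ticket.hand_in())"
```

```text
the job is handed in; nothing more can be done
None
```

I pushed both plates into place and handed the job in, but the hand-in gave no verdict: by camera, the red plate is wholly on its ledge (band end about 20 mm inside) and the blue band is fully past the end (about 41–46 mm, allowed 27–55), wells over the ledge.

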